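Clamp the kumiko panel in the gluing board

ROBOT

A 6-joint arm with a two-finger parallel gripper is mounted at the origin on the work surface. World frame = base frame: x ahead of the robot, y to its left, z up, the work surface at z = 0. Lengths are in m, angles in rad, forces in N, time in s.
With the tool pointing down it reaches from about 0.25 to 0.775 m from the base axis. Payload 4 kg.
Tool frame: the origin (TCP) lies between the finger pads; the fingertips stand env.tips_ahead ahead of it and the grasp point (between the pads) lies 6 mm ahead of it (env.tips_ahead is the distance from the TCP to the fingertips, in m); z points along the fingers, y is the line along which they close (so a half turn about z gives the same grasp; the last joint's range is limited). The gripper opens to 94 mm and grips with 3 to 60 N. Pads are 16 mm wide; open, the fingers measure 119 mm over their backs; the gripper's body (75 mm by 177 mm) begins 78 mm behind the grasp point.
Start: joints at [-1.388, 0.087, 1.371, -0, 1.684, -0.103], TCP at [0.155, -0.528, 0.231] pointing down, gripper open.
Joint ranges: [-3.1, 3.1], [-0.76, 2.03], [0.27, 2.55], [-1.08, 4.22], [0.17, 2.65], [-2.57, 2.57]. Speed limits (rad/s): [2.79, 2.79, 3.14, 3.14, 3.14, 3.14].

INTERFACE

Orientations are given as a rotation vector (axis times angle).
In Python, from cell import env gives the robot as it stands. The module is installed in compiled form; this text tells all that it offers. Calls block until the motion is done:
- env.goto(position, orientation): joint-space move of the TCP to a pose.
- env.line_to(position, attitude=None, max_speed=0.15, threshold=None): straight line of the TCP; attitude=None keeps the orientation; max_speed is the mean speed in m/s. With threshold (N) it stops when the force on the tool has changed by that much, and returns True; else False.
- env.goto_joints(angles): joint-space move.
- env.move_gripper(opening): opening from 0.0 (shut) to 1.0 (fully open); the grip force is fixed at half the most; returns when the fingers have stopped.
- env.pause(seconds).
- env.inverse_kinematics(position, orientation): joint angles nearest the present ones, or None.
- env.sense(): the state.
- env.camera(name): name is "scene" or "top"; returns a dict with "img" (420x560x3 uint8, red, green, blue), "camera_matrix" (3x3 intrinsics, pixels), "k1" (the pictures are not rectified: a ray, as slopes to the right and down, at radius r is drawn at 1 + k1 r^2 times it, then the intrinsics apply), "R" (3x3) and "t" (3): a world point X has camera coordinates R X + t. Camera axes: x right, y down, z forward; pixel columns grow to the right and rows downward; lengths in m; the calibration is good to about 2 mm. A picture is of the moment at which its call begins. There is no depth.
A pose or a line that the arm cannot do raises env.PlanningError and nothing moves.
- env.close_job(): hands the job in; it is judged then, once.
Trained networks look in the newest picture that a camera, given by its name, has taken for a name from the list of things; names that differ only in an ending like _2 or _b are one class to them, and where a whole thing is asked for, a point or a joint stands for the part that bears it (a point fixed in the world has none). Each returns a list of dicts, best first, with "score" (0 to 1); they miss things now and then, are a little off and sometimes report something else, mostly with a low value. They report only what shows in the picture. A call takes as long as a camera call.
- env.trace(camera, name): "mask" (420x560 bool, what is visible of it) and "box" ([left, top, right, bottom] in pixels, round what is visible of it).
- env.pinpoint(camera, name): "point" ([column, row] in pixels: a listed point, or the origin of a listed thing).
The state is a dict: "time_s": time; "qpos": joint angles; "qvel": joint speeds; "tau": joint torques, N m; "position": TCP position; "eef_rot": TCP orientation; "force": force on the tool from outside, world axes, zero at the start; "ft_torque": the same for the moment, N m; "finger_gap": opening from 0.0 (shut) to 1.0 (fully open); "grasp_force": force on a finger pad.
Only numpy, scipy, OpenCV 4.12 (cv2) and the standard library are available. Lean on these libraries where they do the work, as an engineer would, in place of code of your own. Each camera call takes 0.05 s, during which the arm holds its last target. There are 200 camera calls.

TASK

Clamp the loose lattice panel into the corner of the gluing board: with one fingertip, push the lever of each of the two wooden cam clamps round as far as it goes, until it lies along the panel's side and the panel sits tight against both fences. Only push the levers, do not grip them; do not press on the delicate panel or lift anything, and leave the other things on the bench where they are.

Things in the scene. Friction and masses are not known exactly. Their poses are not given: they have to be found in the camera images.
- jig: gluing board, fixed, lying cornerwise to the robot: square plywood, from -200 to +135 mm in its x and y, top 18 mm above the table. Origin on its underside, below the home place of the panel's centre. Beech fences 24 mm high meet in the corner away from the robot, inner faces at x = +90 and y = +90 mm. Left cam's pivot at (-121, +30) mm, right cam's at (+30, -121) mm
- panel: loose square kumiko lattice panel in a plain wooden frame, 180 x 180 mm, 20 mm high, 0.2 kg, lying flat on the board. Origin at the centre of its underside, axes along its sides, parallel to the board's when home. At the start it lies 1 to 4 mm clear of each fence and very slightly askew
- cam_left (a joint): left cam clamp (cork-rimmed beech eccentric head of 24 mm radius with a lever, bolt head 32 mm above the board's top), angle in rad: 0 = open, lever straight out from the panel; 1.57 = closed stop, lever along the panel's near left (-x) side. Closes anticlockwise seen from above (board's -x to -y). Starts at 0 to 0.3; takes 2 to 8 N at the lever's end; stays where left, but may spring back 0.1 from the stop
- cam_left_pivot (a point): fixed point on the left cam's vertical pivot axis at half the lever's height (29 mm above the table, 11 mm above the board's top)
- cam_left_arm (a point): point on the centre line of the left cam's lever, 80 mm out from the pivot, at half its height. The lever is 18 mm wide, spans 19 to 39 mm above the table and ends, rounded, 105 mm from the pivot. Moves with the lever
- cam_right (a joint): right cam clamp (cork-rimmed beech eccentric head of 24 mm radius with a lever, bolt head 32 mm above the board's top), angle in rad: 0 = open, lever straight out from the panel; 1.57 = closed stop, lever along the panel's near right (-y) side. Closes clockwise seen from above (board's -y to -x). Starts at 0 to 0.3; takes 2 to 8 N at the lever's end; stays where left, but may spring back 0.1 from the stop
- cam_right_pivot (a point): fixed point on the right cam's vertical pivot axis at half the lever's height (29 mm above the table, 11 mm above the board's top)
- cam_right_arm (a point): point on the centre line of the right cam's lever, 80 mm out from the pivot, at half its height. The lever is 18 mm wide, spans 19 to 39 mm above the table and ends, rounded, 105 mm from the pivot. Moves with the lever
- tub: clear plastic tub, 68 mm across, 38 mm high, with a few wooden infill pieces in it, standing on the near corner of the gluing board; origin at the centre of its underside (bystander, loose)
- offcut: strip offcut 60 x 14 x 12 mm lying on the left corner of the gluing board (bystander, loose)
- glue: white glue bottle with an orange cap, 54 mm across, 140 mm high, standing right of the board; origin at the centre of its underside (bystander, loose)
- hammer: small hammer lying left of the board (bystander, loose)
- chisel: chisel with a wooden handle, 230 mm long, lying right of the board (bystander, loose)
- plane: wooden block plane, 150 x 52 mm, about 65 mm high, left of the board (bystander, loose)
- block: plain beech guide block 110 x 40 x 34 mm, right of the board (bystander, loose)
- square: try square, brass stock 100 mm and steel blade 150 mm, lying flat left of the board (bystander, loose)

How it is judged:
By the outcome, as a careful person would: the job done as asked, in the order asked, and still so for the second after the job is handed in, with the robot touching nothing.
It also fails if it takes over 61 s, if anything falls off the work surface, if the arm or the gripper's body presses on something with over 40 N, if the wrist force passes 120 N, or if a joint passes its speed limit or range.

## Working session

There is one attempt and no reset: what is moved stays moved. The work goes in short steps, each a Python script; the robot and the scene stay as the last script left them, time stands still between calls to the robot, and variables do not carry over. Pictures are saved under pics/ and viewed, at most 10 in all, crops included, and the job is handed in when it is done.

```bash
mkdir -p pics; cat > h.py <<'E'
import numpy as np, cv2
from cell import env
def ray(c,p):
    K=c["camera_matrix"];d=np.array([(p[0]-K[0,2])/K[0,0],(p[1]-K[1,2])/K[1,1]])
    u=d.copy()
    for _ in range(20): u=d/(1+c["k1"]*(u@u))
    return -c["R"].T@c["t"], c["R"].T@np.array([u[0],u[1],1])
def at_z(c,p,z):
    o,r=ray(c,p); return o+r*(z-o[2])/r[2]
def save(c,n): cv2.imwrite("pics/"+n,c["img"][:,:,::-1])
E
python3 - <<'E'
from h import *
print(env.tips_ahead, env.sense()["eef_rot"], env.sense()["time_s"])
Z={"cam_left_pivot":.029,"cam_left_arm":.029,"cam_right_pivot":.029,"cam_right_arm":.029,"jig":0,"panel":.018,"tub":.018,"offcut":.018,"glue":0}
for n in ["scene","top"]:
    c=env.camera(n); save(c,n+"0.png"); print(n, -c["R"].T@c["t"])
    for k,z in Z.items():
        for d in env.pinpoint(n,k)[:2]: print(k,round(d["score"],2),np.round(d["point"],1),np.round(at_z(c,d["point"],z),4))
E
```

```text
0.025 [-3.10743941e+00 -4.47175921e-01  1.89727135e-04] 0.0
scene [1.09148161 0.04248435 0.88685862]
cam_left_pivot 0.96 [332.5 251. ] [0.6231 0.1202 0.029 ]
cam_left_arm 0.63 [355.5 229.5] [0.556  0.1751 0.029 ]
cam_right_pivot 0.89 [249.2 225.9] [ 0.5757 -0.0904  0.029 ]
cam_right_pivot 0.44 [145.4 226.6] [ 0.6069 -0.3464  0.029 ]
cam_right_arm 0.55 [238.1 198.7] [ 0.4963 -0.1323  0.029 ]
jig 0.66 [281.2 263.7] [ 6.564e-01 -5.000e-04  0.000e+00]
jig 0.46 [129.6 256.1] [ 0.6771 -0.3722 -0.    ]
panel 0.94 [281.5 258.1] [ 6.503e-01 -6.000e-04  1.800e-02]
tub 0.72 [307.3 187.7] [0.4309 0.0457 0.018 ]
offcut 0.6 [355.9 277.1] [0.6799 0.1783 0.018 ]
glue 0.71 [146.1 227.7] [ 0.5935 -0.3568  0.    ]
top [0.42643303 0.00718804 1.42496716]
cam_left_pivot 0.82 [239.7 172.7] [0.6139 0.1172 0.029 ]
cam_left_arm 0.77 [218.  187.9] [0.5715 0.1778 0.029 ]
cam_right_pivot 0.88 [311.8 184.8] [ 0.5787 -0.0848  0.029 ]
cam_right_arm 0.61 [327. 211.] [ 0.5048 -0.1265  0.029 ]
cam_right_arm 0.47 [279.8 162.2] [0.6431 0.0046 0.029 ]
jig 0.94 [279.7 157.1] [0.6623 0.0047 0.    ]
jig 0.19 [215.6 150.9] [0.6813 0.1886 0.    ]
panel 0.82 [280.6 158.6] [0.6551 0.0022 0.018 ]
tub 0.62 [266.3 237. ] [0.4336 0.0437 0.018 ]
tub 0.57 [310.9 182.9] [ 0.5853 -0.083   0.018 ]
offcut 0.58 [216.9 150.1] [0.6803 0.1826 0.018 ]
glue 0.95 [409.3 187.4] [ 0.5728 -0.3674  0.    ]
```

View pics/top0.png

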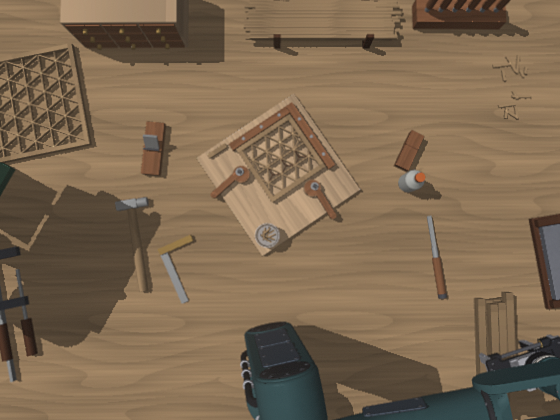

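View pics/scene0.png

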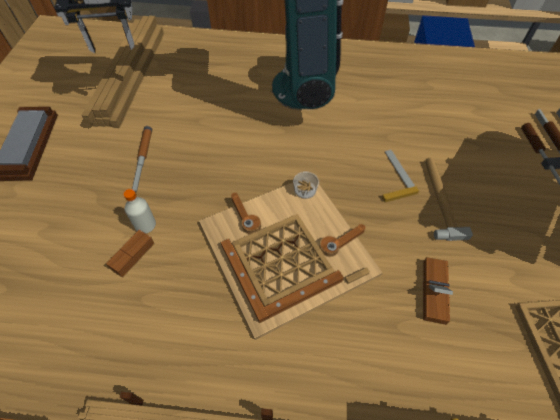

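The top view shows the board cornerwise, with its far corner at (293,97). The left lever runs from (240,172) to (214,196), and the right one from (314,186) to (337,217). The tub is at (268,236) and the offcut at (217,150). The scene view agrees. Next I'll fit the board pose and the lever angles.

```bash
cat >> h.py <<'E'
from scipy.optimize import least_squares
import json
def proj(c,X):
    X=np.atleast_2d(X)@c["R"].T+c["t"]; u=X[:,:2]/X[:,2:]
    u=u*(1+c["k1"]*(u**2).sum(1,keepdims=True)); K=c["camera_matrix"]
    return u*[K[0,0],K[1,1]]+[K[0,2],K[1,2]]
def b2w(j,p):
    s,k=np.sin(j[2]),np.cos(j[2]); p=np.asarray(p,float)
    return np.stack([j[0]+k*p[...,0]-s*p[...,1], j[1]+s*p[...,0]+k*p[...,1]],-1)
PIV=dict(left=np.array([-.121,.03]),right=np.array([.03,-.121]))
def ldir(side,a):  # lever direction, board frame
    f=np.pi+a if side=="left" else -np.pi/2-a
    return np.array([np.cos(f),np.sin(f)])
def look(cams=("scene","top")):
    C={};obs=[]
    for n in cams:
        C[n]=env.camera(n)
        for k in ["cam_left_pivot","cam_left_arm","cam_right_pivot","cam_right_arm","jig"]:
            d=env.pinpoint(n,k)
            if d and d[0]["score"]>.4: obs.append((n,k,np.array(d[0]["point"])))
    return C,obs
def model(k,p):
    if k=="jig": return np.r_[p[:2],0]
    s=k.split("_")[1]; q=PIV[s]
    if k.endswith("arm"): q=q+.08*ldir(s,p[3 if s=="left" else 4])
    return np.r_[b2w(p,q),.029]
E
python3 - <<'E'
from h import *
C,obs=look()
C2,o2=look()
tr={n:env.trace(n,"jig")[0]["mask"] for n in C}
hull={}
for n,m in tr.items():
    cs=max(cv2.findContours(m.astype(np.uint8),0,2)[0],key=cv2.contourArea)
    print(n,m.sum(),cv2.approxPolyDP(cv2.convexHull(cs),4,True)[:,0].tolist())
obs+=o2
f=lambda p:np.concatenate([(proj(C[n],model(k,p))[0]-u) for n,k,u in obs])
r=least_squares(f,[.655,.002,-.98,.1,.1],loss="soft_l1")
print(r.x)
for (n,k,u),e in zip(obs,f(r.x).reshape(-1,2)): print(n,k,e.round(1))
json.dump(r.x.tolist(),open("j.json","w"))
V=[]
for n in C:
    im=cv2.resize(C[n]["img"][:,:,::-1].copy(),None,fx=4,fy=4)
    P=lambda pts,z:((proj(C[n],np.c_[b2w(r.x,np.array(pts)),np.full(len(pts),z)])+.5)*4).astype(int)
    cv2.polylines(im,[P([(-.2,-.2),(.135,-.2),(.135,.135),(-.2,.135)],.018)],1,(0,0,255),1)
    cv2.polylines(im,[P([(-.09,.09),(.09,.09),(.09,-.09)],.042)],0,(255,0,0),1)
    for i,s in enumerate(["left","right"]):
        cv2.polylines(im,[P([PIV[s],PIV[s]+.105*ldir(s,r.x[3+i])],.039)],0,(0,255,0),1)
    u=P([(-.03,-.03)],.018)[0]; V.append(im[u[1]-300:u[1]+300,u[0]-390:u[0]+390])
    cv2.imwrite(f"pics/ov_{n}.png",V[-1])
E
```

```text
scene 13094 [[319, 186], [365, 226], [381, 273], [254, 338], [199, 222], [232, 193], [288, 183]]
top 12007 [[293, 94], [358, 190], [334, 218], [261, 255], [210, 197], [197, 157]]
[ 0.65502544 -0.00224486 -1.01525025  0.16711362  0.03134027]
scene cam_left_pivot [-0.5 -2.8]
scene cam_left_arm [ 0.6 -2.4]
scene cam_right_pivot [ 0.1 -1. ]
scene cam_right_arm [3.8 0.3]
scene jig [0.9 3.4]
top cam_left_pivot [-0.2  0.2]
top cam_left_arm [1.2 0.1]
top cam_right_arm [3.5 3.8]
top jig [-0.3 -1.6]
scene cam_left_pivot [-1.  -1.5]
scene cam_left_arm [1.5 0.4]
scene cam_right_pivot [ 2.7 -0.2]
scene cam_right_arm [1.1 2.1]
scene jig [1.2 2. ]
top cam_left_pivot [ 1.4 -0.8]
top cam_left_arm [ 0.9 -0.8]
top cam_right_pivot [0.3 2.2]
top cam_right_arm [ 2.3 -0.4]
top jig [ 2.  -1.2]
```

View pics/ov_top.png

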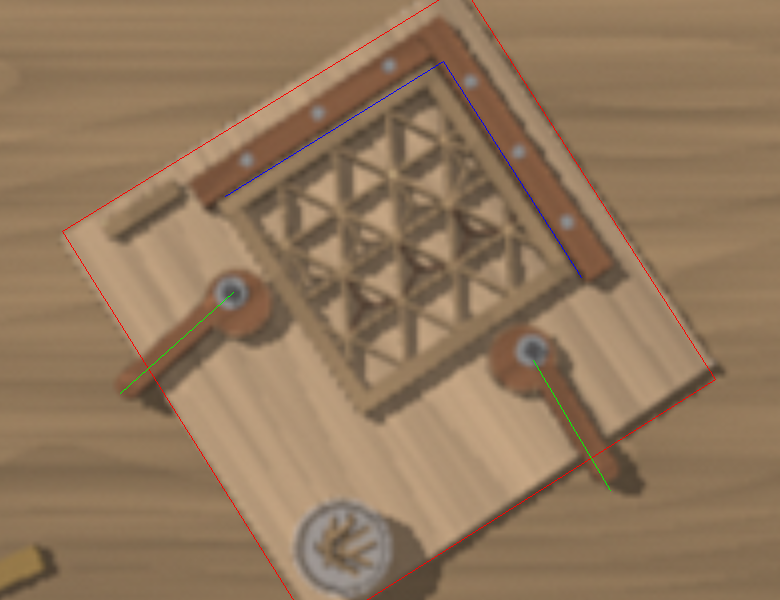

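View pics/ov_scene.png

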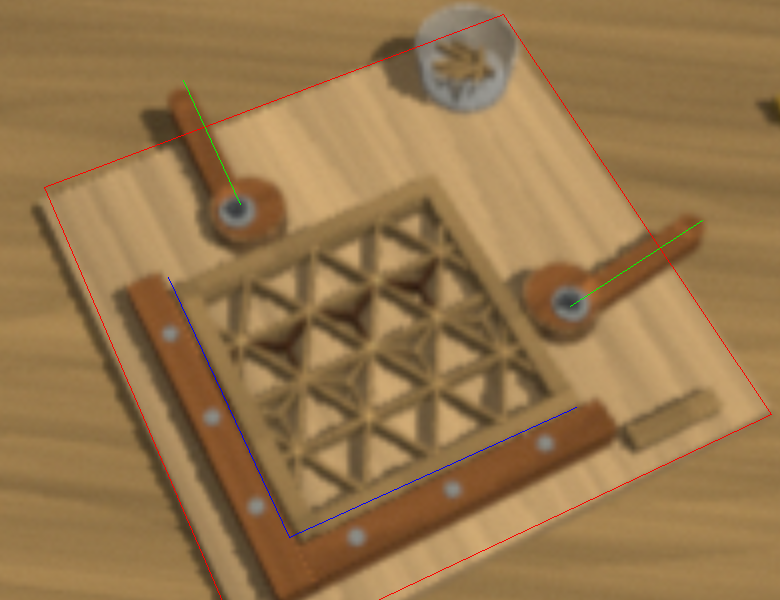

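The overlays fit within about 3–6 mm, but the right lever sits off by roughly 8 px (at 4x). I'll refit on picked features: bolts in top at (231,291) and (533,349), bolts in scene at (570,301) and (236,209), plus lever ends and board corners.

```bash
python3 - <<'E'
from h import *
j=json.load(open("j.json"))
pk={"top":[("L",231,291),("R",533,349),("Le",119,390),("Re",613,478),("cl",62,232),("cr",716,374)],
"scene":[("L",570,301),("R",236,209),("Le",700,222),("Re",178,92),("cr",44,188),("cl",770,413)]}
def mod(k,p):
    if k=="cl":return np.r_[b2w(p,[-.2,.135]),.018]
    if k=="cr":return np.r_[b2w(p,[.135,-.2]),.018]
    s="left" if k[0]=="L" else "right"
    if len(k)==1:return np.r_[b2w(p,PIV[s]),.05]
    return np.r_[b2w(p,PIV[s]+.105*ldir(s,p[3+(s=="right")])),.039]
C={n:env.camera(n) for n in pk};O=[]
for n in C:
    u=((proj(C[n],np.r_[b2w(j,[-.03,-.03]),.018])[0]+.5)*4).astype(int)
    O+=[(n,k,(np.array([a,b])+u-[390,300])/4-.5) for k,a,b in pk[n]]
f=lambda p:np.concatenate([proj(C[n],mod(k,p))[0]-u for n,k,u in O])
r=least_squares(f,j,loss="soft_l1");print(r.x,j)
for (n,k,u),e in zip(O,f(r.x).reshape(-1,2)):print(n,k,e.round(1))
json.dump(r.x.tolist(),open("j2.json","w"))
E
```

```text
[ 0.65860465 -0.00148496 -1.00155295  0.16070933  0.01459639] [0.6550254423936697, -0.0022448574350264192, -1.0152502473938751, 0.16711361955076026, 0.0313402699007783]
top L [ 0.3 -0.8]
top R [0.4 0.8]
top Le [0.4 0.3]
top Re [0.4 0.9]
top cl [-0.1 -0.3]
top cr [ 0.1 -1. ]
scene L [ 0.8 -0.2]
scene R [ 0.5 -1.9]
scene Le [0.4 0.2]
scene Re [-0.3 -1. ]
scene cr [-0.8  1.9]
scene cl [0.9 0.6]
```

```bash
cat >> h.py <<'E'
from scipy.spatial.transform import Rotation as Ro
def pose(j,side,a,off,z,sg,rad=.08):
    """finger behind the lever at angle a, off = perpendicular distance from its centre line"""
    d=ldir(side,a); n=np.array([d[1],-d[0]]) if side=="left" else np.array([-d[1],d[0]])
    p=b2w(j,PIV[side]+rad*d+off*n)
    dw=(b2w(j,d)-b2w(j,[0,0]))*sg; y=np.r_[dw,0]; zz=np.array([0,0,-1.])
    return np.r_[p,z], Ro.from_matrix(np.c_[np.cross(y,zz),y,zz]).as_rotvec()
E
python3 - <<'E'
from h import *
j=json.load(open("j2.json"))
for s in PIV:
  for sg in (1,-1):
    for a in (.0,.8,1.65):
        q=env.inverse_kinematics(*pose(j,s,a,.017,.049,sg)); print(s,sg,a,pose(j,s,a,.017,.049,sg)[0].round(3),None if q is None else np.round(q,2))
E
```

```text
left 1 0.0 [0.59  0.193 0.049] [ 0.23  0.34  1.44 -0.    1.36 -1.91]
left 1 0.8 [0.544 0.149 0.049] None
left 1 1.65 [0.545 0.082 0.049] [ 0.05  0.2   1.62 -0.    1.33  2.54]
left -1 0.0 [0.59  0.193 0.049] [ 0.23  0.34  1.44 -0.    1.36  1.23]
left -1 0.8 [0.544 0.149 0.049] [ 0.17  0.22  1.59 -0.    1.33  0.37]
left -1 1.65 [0.545 0.082 0.049] [ 0.05  0.2   1.62 -0.    1.33 -0.6 ]
right 1 0.0 [ 0.515 -0.149  0.049] [-0.39  0.16  1.66  0.    1.32  2.18]
right 1 0.8 [ 0.491 -0.09   0.049] None
right 1 1.65 [ 0.52  -0.029  0.049] [-0.17  0.13  1.69 -0.    1.32 -2.23]
right -1 0.0 [ 0.515 -0.149  0.049] [-0.39  0.16  1.66  0.    1.32 -0.96]
right -1 0.8 [ 0.491 -0.09   0.049] [-0.3   0.09  1.74 -0.    1.31 -0.06]
right -1 1.65 [ 0.52  -0.029  0.049] [-0.17  0.13  1.69 -0.    1.32  0.92]
```

```bash
cat >> h.py <<'E'
SG=-1
def st(tag):
    s=env.sense(); print(tag,"t%.1f"%s["time_s"],np.round(s["position"],4),"F",np.round(s["force"],1),flush=True)
def push(side,j,a0,a1=1.42,aend=1.66,zl=.05):
    env.goto(*pose(j,side,a0,.034,.15,SG)); 
    hit=env.line_to(pose(j,side,a0,.034,zl,SG)[0],max_speed=.1,threshold=5); st("down hit=%s"%hit)
    if hit: return False
    n=int(np.ceil((a1-a0)/.22))
    for a in np.linspace(a0,a1,n+1):
        p,o=pose(j,side,a,.017,zl,SG)
        hit=env.line_to(p,o,max_speed=.04,threshold=25); st("a=%.2f hit=%s"%(a,hit))
        if hit: return False
    p,o=pose(j,side,aend,.017,zl,SG)
    hit=env.line_to(p,o,max_speed=.02,threshold=18); st("end hit=%s"%hit)
    return True
E
python3 - <<'E'
from h import *
j=json.load(open("j2.json"))
env.move_gripper(0.0)
print(push("left",j,j[3]))
E
```

```text
down hit=False t8.0 [0.5914 0.1991 0.051 ] F [-0.7 -0.5  0. ]
a=0.16 hit=False t8.5 [0.5779 0.1874 0.0502] F [-0.1  0.3  0.2]
a=0.37 hit=False t9.1 [0.5642 0.1777 0.0501] F [1.1 0.7 1.2]
a=0.58 hit=False t9.7 [0.5526 0.165  0.05  ] F [-0.8  1.2  0. ]
a=0.79 hit=False t10.2 [0.5439 0.1501 0.0499] F [-0.4  1.8  1.9]
a=1.00 hit=False t10.8 [0.5385 0.1342 0.0499] F [-0.8  3.1 -0.1]
a=1.21 hit=False t11.4 [0.5361 0.1185 0.0497] F [-1.4  6.7  0. ]
a=1.42 hit=False t12.0 [0.5372 0.1024 0.0494] F [-3.4  9.8  0. ]
end hit=False t13.1 [0.5408 0.0877 0.0487] F [-7.6 18.   3.2]
True
```

```bash
cat >> h.py <<'E'
def retreat(side,j,a=1.57):
    p=env.sense()["position"]; q=pose(j,side,a,.017,0,SG)[0]; r=pose(j,side,a,.032,0,SG)[0]
    p=p+(r-q); env.line_to(p,max_speed=.05); p=p.copy(); p[2]=.15; env.line_to(p,max_speed=.2)
E
python3 - <<'E'
from h import *
j=json.load(open("j2.json"))
print(pose(j,"left",1.66,.017,.05,SG)[0],pose(j,"left",1.57,.017,.05,SG)[0])
retreat("left",j); st("l")
print(push("right",j,j[4]))
retreat("right",j)
env.goto([.35,-.25,.25],pose(j,"right",.8,0,0,SG)[1]); st("end")
C,obs=look()
g=lambda p:np.concatenate([proj(C[n],model(k,np.r_[j[:3],p]))[0]-u for n,k,u in obs])
r=least_squares(g,[1.5,1.5],loss="soft_l1");print(r.x)
for n in C:
    im=cv2.resize(C[n]["img"][:,:,::-1],None,fx=4,fy=4)
    u=((proj(C[n],np.r_[b2w(j,[-.03,-.03]),.018])[0]+.5)*4).astype(int)
    cv2.imwrite(f"pics/b_{n}.png",im[u[1]-300:u[1]+300,u[0]-390:u[0]+390])
E
```

```text
[0.54497795 0.08109918 0.05      ] [0.54208499 0.08786491 0.05      ]
l t14.4 [0.5323 0.1    0.1491] F [ 0.1 -0.3 -0.6]
down hit=False t16.5 [ 0.5234 -0.1633  0.0509] F [0.5 1.  0.8]
a=0.01 hit=False t17.1 [ 0.5138 -0.1484  0.0502] F [-0.3 -0.9  1. ]
a=0.22 hit=False t17.7 [ 0.504  -0.1358  0.0501] F [0.6 0.3 0.6]
a=0.42 hit=False t18.2 [ 0.4964 -0.121   0.05  ] F [ 0.6 -0.2  1. ]
a=0.62 hit=False t18.8 [ 0.4921 -0.1052  0.05  ] F [-0.6 -0.9  0.8]
a=0.82 hit=False t19.4 [ 0.4905 -0.0895  0.0497] F [-1.7 -4.6  0. ]
a=1.02 hit=False t19.9 [ 0.4919 -0.0737  0.0494] F [-2.9 -5.6  0.2]
a=1.22 hit=False t20.5 [ 0.4969 -0.058   0.0492] F [-4.2 -6.7  0.1]
a=1.42 hit=False t21.0 [ 0.505  -0.0436  0.0491] F [-4.5 -4.4  0.9]
end hit=False t22.1 [ 0.5142 -0.0314  0.0481] F [-13.4  -9.2   4.3]
True
end t24.7 [ 0.35   -0.2495  0.2488] F [-0.2  1.  -0.5]
[3.09718146 1.49179201]
```

View pics/b_top.png

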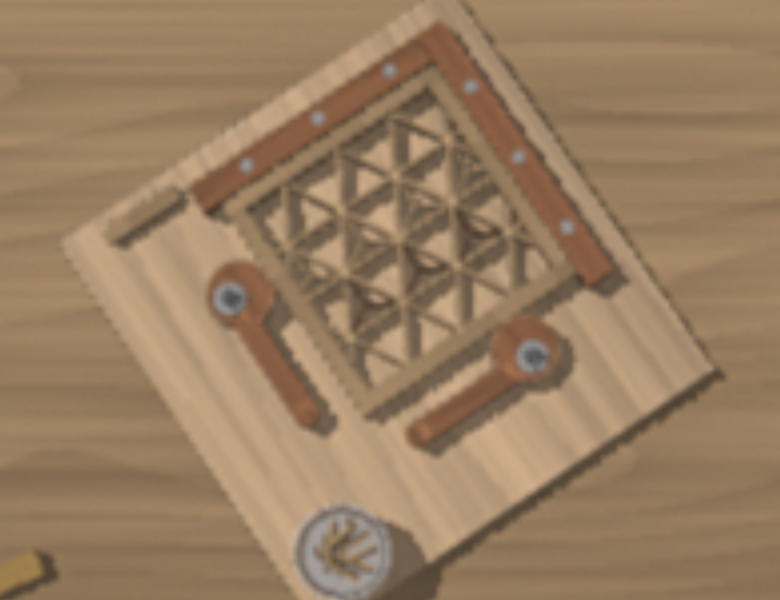

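View pics/b_scene.png

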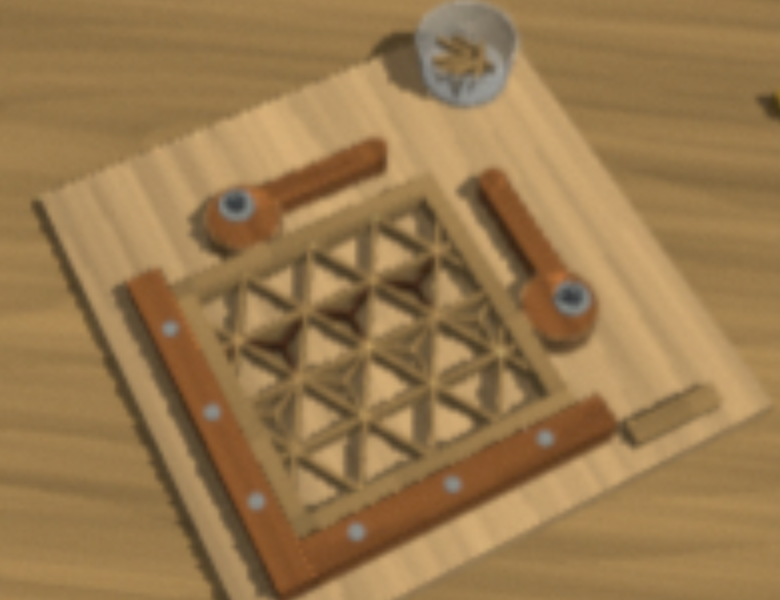

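Both levers now lie along the panel's sides: left from (231,298) to (311,414), right from (533,355) to (420,434). The panel sits in the corner against both fences, and the bystanders haven't moved. One firmer re-push of each lever will confirm the stop and undo any spring-back.

```bash
python3 - <<'E'
from h import *
j=json.load(open("j2.json"))
for s in ("left","right"):
    P=lambda off,z:pose(j,s,1.57,off,z,SG)
    n=(P(.0,0)[0]-P(.01,0)[0])/.01
    off=lambda:round(float((P(0,0)[0]-env.sense()["position"])[:2]@n[:2])*1000,1)
    env.goto(*P(.034,.15)); h=env.line_to(P(.034,.051)[0],max_speed=.1,threshold=5); st("down %s"%h)
    h=env.line_to(P(.008,.051)[0],max_speed=.02,threshold=4); st("touch %s off %s"%(h,off()))
    h=env.line_to(P(-.003,.051)[0],max_speed=.02,threshold=26); env.pause(.3); st("press %s off %s"%(h,off()))
    retreat(s,j)
env.goto([.35,-.25,.25],pose(j,"right",.8,0,0,SG)[1]); st("end")
for n in ("top","scene"):
    c=env.camera(n); im=cv2.resize(c["img"][:,:,::-1],None,fx=4,fy=4)
    u=((proj(c,np.r_[b2w(j,[-.03,-.03]),.018])[0]+.5)*4).astype(int)
    cv2.imwrite(f"pics/c_{n}.png",im[u[1]-300:u[1]+300,u[0]-390:u[0]+390])
E
```

```text
down False t27.9 [0.5336 0.1023 0.0519] F [ 1.1 -0.6 -0.2]
touch True off 19.6 t28.8 [0.5402 0.0897 0.0501] F [-0.3  0.2  1.5]
press True off 17.9 t29.8 [0.5403 0.0877 0.0483] F [-2.4  3.9  4.1]
down False t33.3 [ 0.5017 -0.0431  0.0518] F [0.2 0.  0.2]
touch True off 18.6 t34.1 [ 0.5137 -0.0342  0.0499] F [ 0.7 -0.3  0.2]
press True off 16.7 t35.1 [ 0.5147 -0.0322  0.0474] F [-4.3 -4.1  3.7]
end t37.5 [ 0.35   -0.2495  0.2487] F [-0.4  0.2  0.3]
```

View pics/c_top.png

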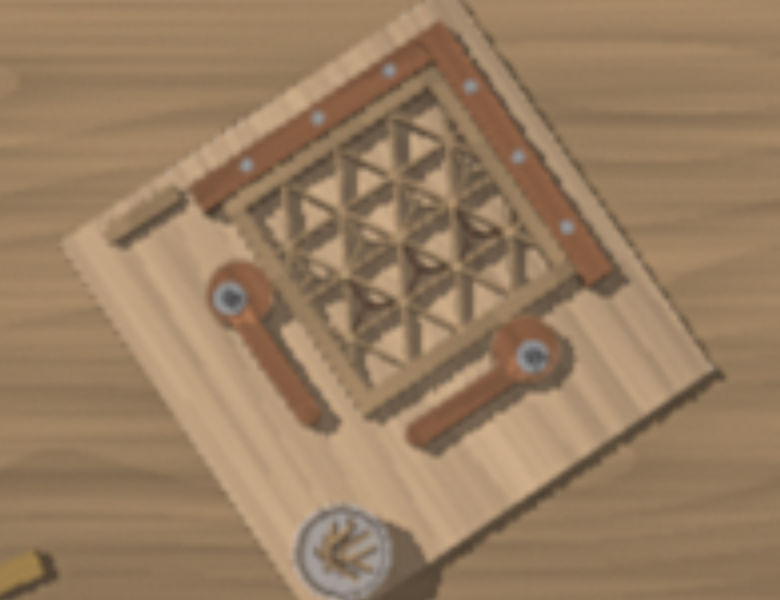

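Both levers met a hard stop at 26 N, with the finger 17–18 mm off the closed centre line, where 17 is expected. They lie parallel to the panel's sides, the panel is flush with both fences, and nothing else moved.

```bash
python3 -c "
from cell import env
print(env.close_job())"
```

```text
the job is handed in; nothing more can be done
None
```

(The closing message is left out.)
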